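# Clamp a slide mailer under the snap-over flap

## Task

Lay the blue slide mailer flat in the bed of the grey hold-down fixture, between the four black corner guides. Then tip the orange spring flap from behind, gently, just past its snap point and let go so that it springs shut on the mailer by itself (do not ride it down), and finally press down on the closed flap with a firm fingertip, about 8 N (its pad screw and hinge carriage are set by hand, so feel for it), for a second to bed its pad. Never load the fixture with more than about 15 N, leave the other things alone, and finish with the mailer held and your hand clear.

Things in the scene. Friction and masses are not known exactly. Their poses are not given: they have to be found in the camera images.
- fixture: Grey hold-down fixture fixed to the table. Origin on the table top under the centre of the mailer bed; x points from the bed to the flap's hinge, y along the bed's long side and the hinge, z up. Base plate: x -40 to +130 mm, y -56 to +56 mm, top 12 mm above the table.
- bed (a point): Centre of the mailer bed on the base plate's top, 12 mm above the table; axes as the fixture's. Four black corner guides 6 mm high enclose 42 mm (x) by 92 mm (y); the middles of all four sides are open for fingers.
- slot_mid (a point): Mid-slot place of the flap's hinge axis: 66 mm behind the bed centre (fixture x), 29.5 mm above the table; axes as the fixture's. The dark steel carriage with the hinge is clamped up to 10 mm before or behind it (along x), not reported: find the flap by touch or sight. It stays put; 36 mm high, 54 mm wide, from 10 mm before to 26 mm behind the hinge axis.
- shut_top (a point): Fixed point of the fixture, 32 mm above the table, 4 mm behind the bed centre. The flap shut on the mailer has its top face over the pad at 29 to 35 mm there, as its pad screw happens to be set (not reported: feel for it). Shut, the about level bar covers everything from the hinge axis to 72 mm before it, 30 mm wide. Axes as the fixture's.
- flap (a joint): Angle of the orange flap, rad: 0 open stop (start), leaning away from the bed 48 deg above level; upright 0.73; snap point 0.95; shut on the mailer 2.23 to 2.36. Bar 72 mm from hinge axis, 30 wide, 5 thick, rubber pad under its end. Damped spring, 0.19 Nm/rad from the snap point to the nearer stop: 0.18 Nm to leave 0; freed past 1.05 it shuts in 1 s. Fingers off it from 1.5 to 2.15.
- mailer_mid (a point): Centre of the blue slide mailer with white top, a flat box 34 mm (its x) by 85 mm (its y) by 10 mm (its z), 5 mm above its underside; starts flat on the table to the right of the fixture, weighs about 40 g; grasp across its 34 mm width.
- note_pad: white note pad 74x105x12 mm, lying flat; bystander, origin at its underside
- tape_roll: beige roll of tape, 56 mm across, 18 mm high, lying flat; bystander, origin at its underside
- eraser: blue and white eraser 22x48x12 mm; bystander, origin at its underside
- loupe: black round loupe, 36 mm across, 27 mm high; bystander, origin at its underside
- dropper_bottle: brown dropper bottle with black cap, 33 mm across, 100 mm high; bystander, origin at its underside
- immersion_oil: small amber bottle with black cap, 30 mm across, 72 mm high; bystander, origin at its underside
- tweezers: steel tweezers 122 mm long, lying flat; bystander, origin at its underside
Mind the look-alikes: they are no part of the job. Several things look just like the part that bears mailer_mid: the one meant starts farthest from the robot's base.

How it is judged:
By the outcome, as a careful person would: the job done as asked, in the order asked, and still so for the second after the job is handed in, with the robot touching nothing.
It also fails if it takes over 72 s, if anything falls off the work surface, if the arm or the gripper's body presses on something with over 40 N, if the wrist force passes 120 N, or if a joint passes its speed limit or range.

## Robot

A 6-joint arm with a two-finger parallel gripper is mounted at the origin on a cart in front of the work surface, level with it; the furniture and walls round the work are solid. World frame = base frame: x ahead of the robot, y to its left, z up, the work surface at z = 0. Lengths are in m, angles in rad, forces in N, time in s.
With the tool pointing down it reaches from about 0.35 to 1 m from the base axis. Payload 7.1 kg.
Tool frame: the origin (TCP) lies on the centre line of the jaws, within the pads' length; the fingertips stand 11 mm ahead of it and the grasp point (between the pads) lies 8 mm behind it (robot.tips_ahead is the distance from the TCP to the fingertips, in m); z points along the fingers, y is the line along which they close (so a half turn about z gives the same grasp; the last joint's range is limited). The gripper opens to 85 mm and grips with 20 to 120 N. Pads are 22 mm wide; open, the fingers measure 114 mm over their backs; the gripper's body (76 mm by 85 mm) begins 54 mm behind the grasp point. The pads swing forward as they close: fully open they stand 13 mm farther back than shut.
Start: joints at [-1.266, 0.423, 1.63, -0, 1.089, -0.019], TCP at [0.199, -0.592, 0.242] pointing down, gripper open.
Joint ranges: [-3, 3], [-0.9, 2.11], [0.09, 2.58], [-1.31, 4.45], [0.11, 2.69], [-2.54, 2.54]. Speed limits (rad/s): [2.39, 2.39, 3.01, 3.14, 3.14, 3.14].

## Interface

Orientations are given as a unit quaternion [w, x, y, z].
In Python, from station import robot gives the robot as it stands.
- The arm moves only by the tool send_rows, never from a script. Its argument "moves" is a list of rows, each a list of 5 numbers: the opening, from 0 (shut) to 1 (fully open), then the shift along the world's x, y, z in cm, then the turn about the world's z in rad. A call has 1 to 10 rows; each row is the pose to reach, as a shift and turn from the pose commanded when the call began; what a row does not reach only later rows make up. A row lasts 1/10 s, in which the tool goes at most 50 mm and 8.59 degrees, less where a joint would pass 70% of its speed; a pose out of reach is approached as far as the arm can. A call with a gripper value outside its range is refused whole. The fingers move at their own pace and stop on an object; "force" is the grip in N (left out, the last holds). Time passes only in rows, so rows that repeat a pose let the fingers close. It gives the time, the measured TCP pose, the force, the opening and the grip force at its end, in the units of the state.
- robot.read_state(): the state, without advancing time (a new reading comes with each control period).
- robot.snapshot(name): name is "scene" or "top"; returns (picture, depth): 420x560x3 uint8, blue, green, red; 420x560 float32, m along the optical axis (not along the pixel's ray), 0 where there is no reading.
- robot.calibration(name): a dict with "fx", "fy", "cx", "cy" (pixels), "k1" (the pictures are not rectified: a ray, as slopes to the right and down, at radius r is drawn at 1 + k1 r^2 times it, then the intrinsics apply), "world_to_cam" (4x4, takes a point from world to camera coordinates). Camera axes: x right, y down, z forward; pixel columns grow to the right and rows downward; lengths in m; the calibration is good to about 2 mm. A picture is of the moment at which its call begins. calibration takes no time and is no camera call.
- robot.job_done(): hands the job in; it is judged then, once.
Trained networks look in the newest picture that a camera, given by its name, has taken for a name from the list of things; names that differ only in an ending like _2 or _b are one class to them, and where a whole thing is asked for, a point or a joint stands for the part that bears it (a point fixed in the world has none). Each returns a list of dicts, best first, with "score" (0 to 1); they miss things now and then, are a little off and sometimes report something else, mostly with a low value. They report only what shows in the picture. A call takes as long as a camera call. They do not tell look-alikes from the thing itself.
- robot.recognise(camera, thing): "pixel" ([row, column] in pixels, amid what is visible of it).
- robot.tip_of(camera, thing): "pixel" ([row, column] in pixels: a listed point, or the origin of a listed thing).
The state is a dict: "clock": time; "q": joint angles; "joint_velocities": joint speeds; "tau": joint torques, N m; "tool_pos": TCP position; "orientation": TCP orientation; "ft_force": force on the tool from outside, world axes, zero at the start; "ft_torque": the same for the moment, N m; "grip_width": opening from 0.0 (shut) to 1.0 (fully open); "gripper_force": force on a finger pad.
Only numpy, scipy, OpenCV 4.12 (cv2) and the standard library are available. Lean on these libraries where they do the work, as an engineer would, in place of code of your own. Each camera call takes 0.05 s, during which the arm holds its last target. There are 200 camera calls.

## Working session

There is one attempt and no reset: what is moved stays moved. The work goes in short steps, Python scripts to look and compute and a tool call to move; the robot and the scene stay as the last step left them, time stands still between calls to the robot, and variables do not carry over. Pictures are saved under pics/ and viewed, at most 10 in all, crops included, and the job is handed in when it is done.

Besides the shell and the picture viewer there is one more tool, called by a JSON object that holds its "name" and its "arguments", one argument or row to a line. send_rows: Moves the arm, as the interface text tells. Its arguments: {"type":"object","properties":{"moves":{"type":"array"},"force":{"type":"number"}},"required":["moves"]}

```bash
mkdir -p pics
cat > h.py <<'E'
import numpy as np,cv2
from station import robot
def back(name,px,depth=None,z=None):
    c=robot.calibration(name);T=np.linalg.inv(np.array(c["world_to_cam"]))
    r,cc=px;d=np.array([(cc-c["cx"])/c["fx"],(r-c["cy"])/c["fy"]]);u=d.copy()
    for _ in range(20):u=d/(1+c["k1"]*(u@u))
    ray=np.array([u[0],u[1],1.]);o=T[:3,3];R=T[:3,:3]@ray
    s=depth if z is None else (z-o[2])/R[2]
    return o+s*R
def cloud(name,D):
    c=robot.calibration(name);T=np.linalg.inv(np.array(c["world_to_cam"]))
    h,w=D.shape;cc,r=np.meshgrid(np.arange(w),np.arange(h))
    d=np.stack([(cc-c["cx"])/c["fx"],(r-c["cy"])/c["fy"]],-1);u=d.copy()
    for _ in range(20):u=d/(1+c["k1"]*(u**2).sum(-1,keepdims=True))
    P=np.concatenate([u*D[...,None],D[...,None]],-1)
    return P@T[:3,:3].T+T[:3,3]
E
python3 - <<'E'
from h import *
for n in("scene","top"):
    p,d=robot.snapshot(n);cv2.imwrite(f"pics/{n}0.png",p);np.save(f"{n}0.npy",d)
    for t in("fixture","bed","slot_mid","shut_top","mailer_mid"):
        for k in robot.tip_of(n,t)[:4]:
            z=dict(fixture=0,bed=.012,slot_mid=.0295,shut_top=.032,mailer_mid=.005)[t]
            print(n,t,round(k["score"],2),np.round(k["pixel"]),back(n,k["pixel"],z=z).round(4))
s=robot.read_state();print(s["clock"],s["tool_pos"],s["orientation"],s["ft_force"],robot.tips_ahead)
E
```

```text
scene fixture 0.83 [215. 169.] [0.438  0.2482 0.    ]
scene bed 0.58 [216. 171.] [0.4159 0.2123 0.012 ]
scene slot_mid 0.58 [198. 191.] [0.5118 0.2378 0.0295]
scene shut_top 0.61 [202. 168.] [0.4506 0.2655 0.032 ]
scene shut_top 0.42 [239. 350.] [ 0.5504 -0.2613  0.032 ]
scene shut_top 0.26 [241. 397.] [ 0.6059 -0.352   0.032 ]
scene mailer_mid 0.84 [246. 292.] [ 0.4826 -0.1437  0.005 ]
scene mailer_mid 0.71 [241. 216.] [0.3948 0.0213 0.005 ]
scene mailer_mid 0.63 [261. 248.] [ 0.3652 -0.1094  0.005 ]
top fixture 0.79 [238. 136.] [0.4454 0.2457 0.    ]
top bed 0.94 [240. 137.] [0.4409 0.2394 0.012 ]
top slot_mid 0.91 [209. 134.] [0.5147 0.2458 0.0295]
top slot_mid 0.24 [228. 296.] [ 0.4787 -0.1443  0.0295]
top shut_top 0.58 [234. 129.] [0.4547 0.2544 0.032 ]
top shut_top 0.55 [228. 298.] [ 0.4775 -0.1478  0.032 ]
top mailer_mid 0.95 [255. 222.] [0.4101 0.0343 0.005 ]
top mailer_mid 0.81 [273. 281.] [ 0.3684 -0.1115  0.005 ]
top mailer_mid 0.73 [229. 299.] [ 0.4777 -0.1517  0.005 ]
top mailer_mid 0.44 [152. 336.] [ 0.6719 -0.2426  0.005 ]
0.6 [ 0.1988909  -0.59250716  0.24232635] [ 1.29263805e-05  9.86918742e-01  1.61218472e-01 -3.55412541e-06] [-0.14778628  0.19631346  0.23040871] 0.011
```

View pics/top0.png

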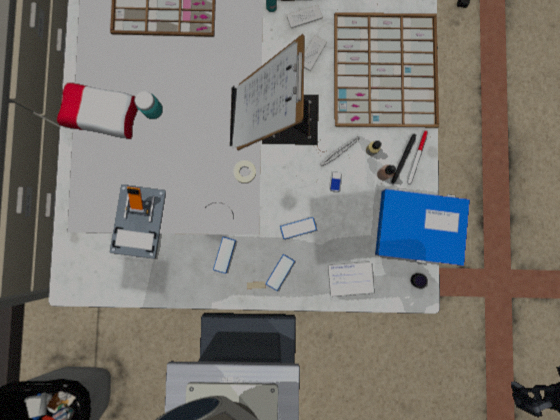

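View pics/scene0.png

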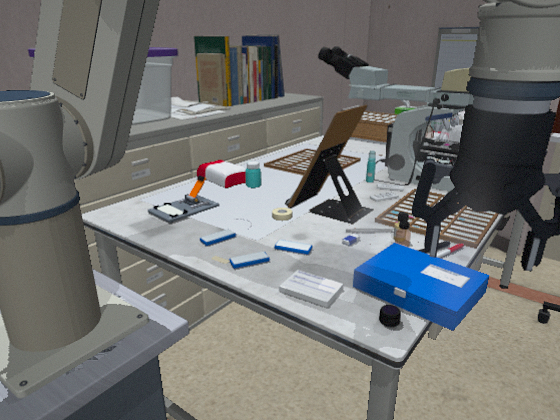

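The top view shows three mailers, at (255,224), (273,281) and (229,298); the last is farthest from the base and so is the target. The fixture is at about (222,137), with its orange flap at (200,135) leaning up-image (+x).

Run:
```python
from h import *
p=cv2.imread("pics/top0.png");d=np.load("top0.npy");P=cloud("top",d)
def rect(m,name):
    n,l,st,ce=cv2.connectedComponentsWithStats(m.astype(np.uint8));
    for k in range(1,n):
        if st[k,4]<60: continue
        pts=P[l==k];r=cv2.minAreaRect((pts[:,:2]*1000).astype(np.float32))
        print(name,st[k,4],np.round(r[0],1),np.round(r[1],1),round(r[2],1),"z",np.median(pts[:,2]).round(4),"mean",pts[:,:2].mean(0).round(4))
X,Y,Z=P[...,0],P[...,1],P[...,2]
print("table z",np.median(Z[(abs(X-.4)<.02)&(abs(Y+.05)<.02)]))
box=(X>.3)&(X<.56)&(Y>-.25)&(Y<.1)
rect(box&(Z>.005)&(Z<.02),"mailer")
fx=(X>.36)&(X<.62)&(Y>.16)&(Y<.33)
rect(fx&(Z>.006),"fixture")
rect(fx&(Z>.02),"high")
h=cv2.cvtColor(p,cv2.COLOR_BGR2HSV)
rect(fx&(h[...,0]<18)&(h[...,1]>150),"orange")
gray=p[...,:].min(-1)
rect(fx&(gray>200)&(Z>.006),"white")
c=p[170:270,90:190];cv2.imwrite("pics/c.png",cv2.resize(c,None,fx=6,fy=6,interpolation=cv2.INTER_CUBIC))
o=fx&(h[...,0]<18)&(h[...,1]>150);q=P[o];i=np.argsort(q[:,2]);print(q[i[::6]].round(3))
```

```text
table z 0.0005204245522461015
mailer 479 [ 481.2 -149.9] [33.9 84.4] 17.0 z 0.0115 mean [ 0.481  -0.1496]
mailer 495 [412.2  29.2] [35.6 84.6] 75.7 z 0.0115 mean [0.4124 0.0282]
mailer 492 [ 372.8 -108. ] [33.8 84.5] 60.5 z 0.0116 mean [ 0.3729 -0.1079]
mailer 302 [ 356.3 -235.8] [74.4 28.9] 2.3 z 0.0125 mean [ 0.3584 -0.2382]
fixture 3224 [488.7 241.1] [114.7 170.9] 83.3 z 0.0132 mean [0.488  0.2383]
high 428 [534.9 235.5] [66.3 58.3] 85.5 z 0.0491 mean [0.533 0.234]
orange 227 [539.6 241.4] [42.9 46.1] 83.3 z 0.0571 mean [0.5367 0.235 ]
[[0.536 0.263 0.014]
 [0.518 0.241 0.035]
 [0.515 0.226 0.038]
 [0.518 0.231 0.038]
 [0.517 0.245 0.04 ]
 [0.517 0.225 0.041]
 [0.524 0.249 0.042]
 [0.522 0.242 0.043]
 [0.522 0.227 0.045]
 [0.526 0.241 0.046]
 [0.528 0.241 0.047]
 [0.529 0.236 0.047]
 [0.53  0.249 0.049]
 [0.53  0.247 0.051]
 [0.533 0.239 0.052]
 [0.53  0.234 0.053]
 [0.535 0.244 0.054]
 [0.537 0.232 0.055]
 [0.537 0.248 0.056]
 [0.537 0.24  0.057]
 [0.539 0.233 0.058]
 [0.539 0.223 0.06 ]
 [0.539 0.239 0.061]
 [0.541 0.239 0.062]
 [0.537 0.227 0.063]
 [0.544 0.224 0.065]
 [0.543 0.238 0.066]
 [0.543 0.235 0.067]
 [0.548 0.228 0.068]
 [0.543 0.221 0.069]
 [0.545 0.234 0.071]
 [0.548 0.222 0.072]
 [0.549 0.241 0.078]
 [0.556 0.222 0.082]
 [0.562 0.238 0.084]
 [0.56  0.224 0.085]
 [0.559 0.244 0.085]
 [0.562 0.232 0.087]]
```

View pics/c.png

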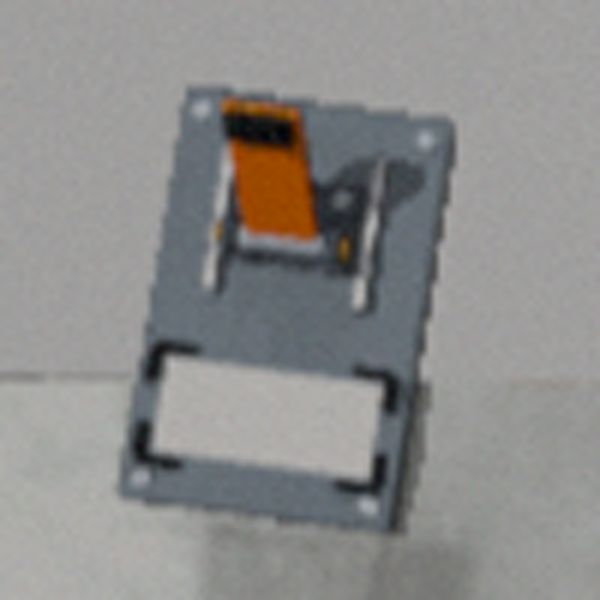

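The crop shows the bed empty (white floor, between guides from about (150,355) to (390,490)). The flap is open, leaning up-image. Going above the target mailer.

{"name": "send_rows", "arguments": {
  "moves": [
    [0.6,28.2,44.2,-4,1.543],
    [0.6,28.2,44.2,-4,1.543],
    [0.6,28.2,44.2,-4,1.543],
    [0.6,28.2,44.2,-4,1.543],
    [0.6,28.2,44.2,-4,1.543],
    [0.6,28.2,44.2,-8,1.543],
    [0.6,28.2,44.2,-12,1.543],
    [0.6,28.2,44.2,-14,1.543],
    [0.6,28.2,44.2,-14,1.543],
    [0.6,28.2,44.2,-14,1.543]
  ],
  "force": 25
}}

```text
clock: 1.6
tool_pos: [0.4571, -0.1879, 0.1254]
orientation: [0.001, 0.61, 0.793, 0.0]
ft_force: [0.4, -0.7, 0.1]
grip_width: 0.6
gripper_force: 0.0
```

{"name": "send_rows", "arguments": {
  "moves": [
    [0.6,0,0,0,0]
  ]
}}

```text
clock: 1.7
tool_pos: [0.4568, -0.1851, 0.1236]
orientation: [-0.002, 0.609, 0.793, -0.0]
ft_force: [0.0, -0.5, 0.7]
grip_width: 0.605
gripper_force: 0.0
```

{"name": "send_rows", "arguments": {
  "moves": [
    [0.6,2.4,3.5,-2.4,0.035],
    [0.6,2.4,3.5,-2.4,0.035],
    [0.6,2.4,3.5,-2.4,0.035],
    [0.6,2.4,3.5,-2.4,0.035]
  ]
}}

```text
clock: 2.1
tool_pos: [0.4799, -0.1553, 0.1024]
orientation: [0.0, 0.599, 0.801, -0.0]
ft_force: [-0.6, 0.1, -0.6]
grip_width: 0.596
gripper_force: 0.0
```

Run:
```python
from h import *
p,d=robot.snapshot("scene");cv2.imwrite("pics/s1.png",cv2.resize(p[170:310,200:400],None,fx=4,fy=4))
s=robot.read_state();q=s["orientation"];print(s["tool_pos"],2*np.arctan2(q[2],q[1])-np.pi/2)
```

```text
[ 0.47990593 -0.15550453  0.10254024] 0.2862859416001
```

View pics/s1.png

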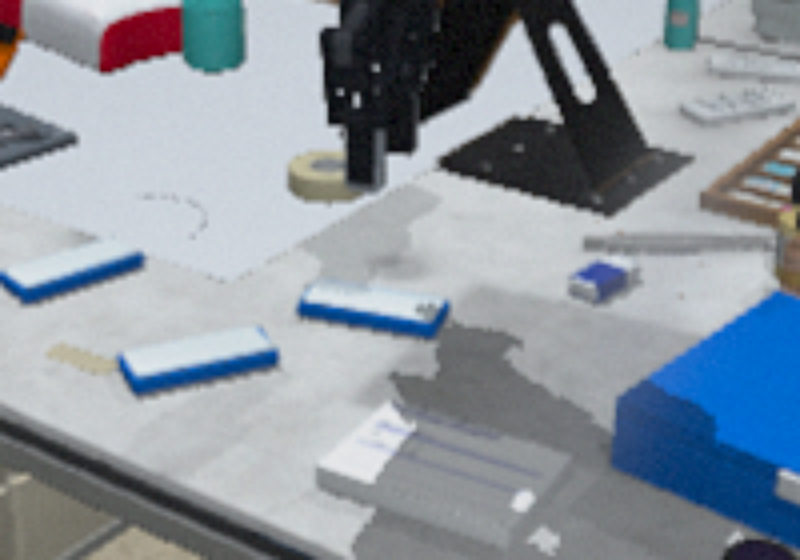

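The picture shows the fingers above the target mailer (crop about (370,300)), with clear space around it. Descending and gripping.

{"name": "send_rows", "arguments": {
  "moves": [
    [0.6,0.1,0.5,-3,0.01],
    [0.6,0.1,0.5,-6,0.01],
    [0.6,0.1,0.5,-8,0.01],
    [0.6,0.1,0.5,-8.9,0.01],
    [0.6,0.1,0.5,-8.9,0.01],
    [0.3,0.1,0.5,-8.9,0.01],
    [0.3,0.1,0.5,-8.9,0.01],
    [0.3,0.1,0.5,-8.9,0.01],
    [0.3,0.1,0.5,-8.9,0.01]
  ],
  "force": 25
}}

```text
clock: 3.05
tool_pos: [0.4818, -0.1498, 0.0139]
orientation: [0.001, 0.594, 0.804, 0.0]
ft_force: [-1.6, -1.9, 7.5]
grip_width: 0.389
gripper_force: 25.6
```

{"name": "send_rows", "arguments": {
  "moves": [
    [0.3,0,0,1,0],
    [0.3,0,0,4,0],
    [0.3,0,0,8,0],
    [0.3,0,0,11,0],
    [0.3,0,0,11,0]
  ],
  "force": 40
}}

```text
clock: 3.55
tool_pos: [0.4836, -0.1501, 0.1273]
orientation: [0.004, 0.594, 0.804, 0.001]
ft_force: [-0.3, -0.2, -0.1]
grip_width: 0.38
gripper_force: 39.9
```

Run:
```python
from h import *
p,d=robot.snapshot("scene");cv2.imwrite("pics/s2.png",cv2.resize(p[170:270,240:380],None,fx=4,fy=4))
s=robot.read_state();q=s["orientation"];print(s["tool_pos"],s["ft_force"],s["grip_width"],2*np.arctan2(q[2],q[1])-np.pi/2)
```

```text
[ 0.48248692 -0.14973285  0.12536123] [ 0.42475796 -1.12874076 -0.63851787] 0.38252608381805675 0.2981824444161605
```

View pics/s2.png

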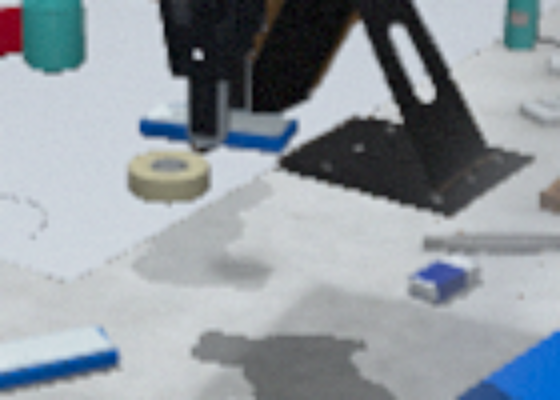

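The mailer is held level in the fingers at (215,130). Moving it above the bed.

{"name": "send_rows", "arguments": {
  "moves": [
    [0.3,-3.85,39.6,0,-0.415],
    [0.3,-3.85,39.6,0,-0.415],
    [0.3,-3.85,39.6,0,-0.415],
    [0.3,-3.85,39.6,0,-0.415],
    [0.3,-3.85,39.6,0,-0.415],
    [0.3,-3.85,39.6,0,-0.415],
    [0.3,-3.85,39.6,0,-0.415],
    [0.3,-3.85,39.6,0,-0.415],
    [0.3,-3.85,39.6,0,-0.415],
    [0.3,-3.85,39.6,0,-0.415]
  ]
}}

```text
clock: 4.6
tool_pos: [0.4415, 0.2483, 0.1219]
orientation: [-0.0, 0.746, 0.666, -0.001]
ft_force: [0.3, -0.0, -0.8]
grip_width: 0.383
gripper_force: 39.9
```

{"name": "send_rows", "arguments": {
  "moves": [
    [0.3,0,0,-2,0],
    [0.3,0,0,-4,0],
    [0.3,0,0,-5,0],
    [0.3,0,0,-5,0]
  ]
}}

```text
clock: 5.0
tool_pos: [0.4414, 0.2449, 0.0713]
orientation: [-0.0, 0.748, 0.664, -0.002]
ft_force: [-0.5, -0.5, -0.3]
grip_width: 0.378
gripper_force: 39.9
```

Run:
```python
from h import *
s=robot.read_state();q=s["orientation"];print(s["tool_pos"],s["ft_force"],s["grip_width"],2*np.arctan2(q[2],q[1])-np.pi/2)
p,d=robot.snapshot("top");P=cloud("top",d)
cv2.imwrite("pics/t2.png",cv2.resize(p[180:280,80:200],None,fx=5,fy=5,interpolation=cv2.INTER_CUBIC))
for n,c,z in(("fixture","scene",0),):pass
h=cv2.cvtColor(p,cv2.COLOR_BGR2HSV);X,Y,Z=P[...,0],P[...,1],P[...,2]
```

```text
[0.44144244 0.24486988 0.07127194] [-0.5239259  -0.47408433 -0.31788224] 0.37832023139822685 -0.11833804537708659
```

View pics/t2.png

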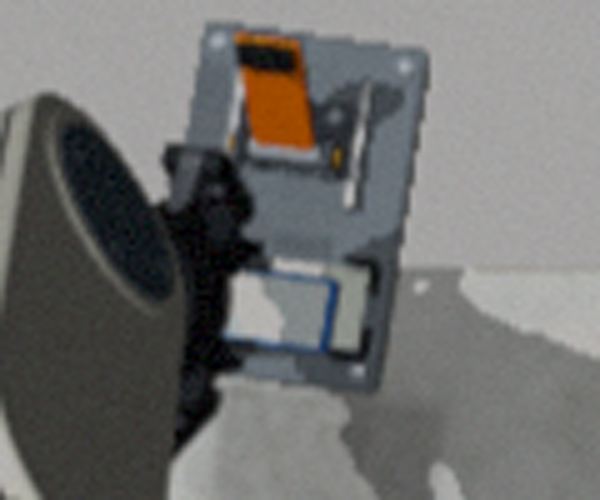

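{"name": "send_rows", "arguments": {
  "moves": [
    [0.3,0.25,0.15,0,0],
    [0.3,0.25,0.15,-1.5,0],
    [0.3,0.25,0.15,-2.5,0],
    [0.3,0.25,0.15,-3,0],
    [0.3,0.25,0.15,-3,0]
  ]
}}

```text
clock: 5.55
tool_pos: [0.4448, 0.2479, 0.0424]
orientation: [-0.0, 0.747, 0.665, -0.001]
ft_force: [0.7, -0.3, -0.2]
grip_width: 0.377
gripper_force: 39.9
```

Run:
```python
from h import *
s=robot.read_state();print(s["tool_pos"],s["ft_force"])
p,d=robot.snapshot("scene");cv2.imwrite("pics/s3.png",cv2.resize(p[160:240,120:240],None,fx=6,fy=6,interpolation=cv2.INTER_CUBIC))
p,d=robot.snapshot("top");P=cloud("top",d);X,Y,Z=P[...,0],P[...,1],P[...,2]
h=cv2.cvtColor(p,cv2.COLOR_BGR2HSV)
# fixture-frame extents of visible mailer (by height) 
c,sn=np.cos(-.117),np.sin(-.117);x=(X-.444)*c+(Y-.2464)*sn;y=-(X-.444)*sn+(Y-.2464)*c
m=(Z>.024)&(Z<.036)&(abs(x)<.03)&(y>-.06)&(y<-.015)
print(m.sum(),np.percentile(x[m],[1,5,50,95,99]).round(4),np.percentile(y[m],[1,5,50]).round(4),np.median(Z[m]))
```

```text
[0.44477569 0.24789968 0.04243761] [ 0.73019594 -0.34445514 -0.1503067 ]
14 [-0.0153 -0.0132  0.0017  0.0175  0.018 ] [-0.0406 -0.0405 -0.0395] 0.03452926713623161
```

View pics/s3.png

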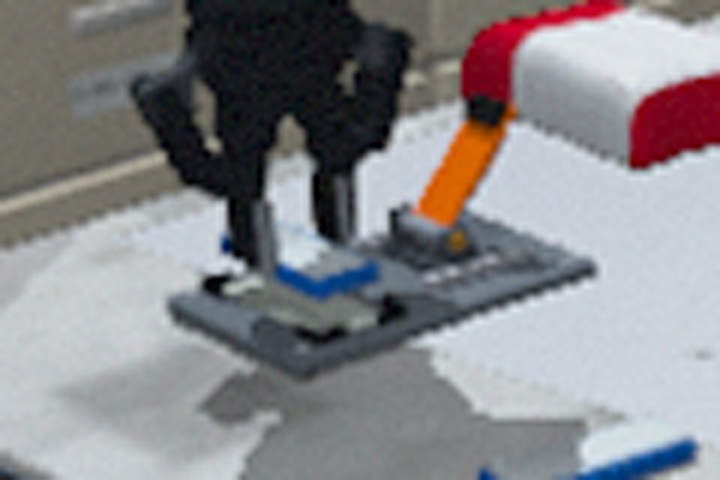

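The mailer sits just above the bed, aligned (scene crop about (310,260)). Lowering the rest of the way.

{"name": "send_rows", "arguments": {
  "moves": [
    [0.3,-0.1,-0.15,-0.3,0],
    [0.3,-0.1,-0.15,-0.8,0],
    [0.3,-0.1,-0.15,-1.2,0],
    [0.3,-0.1,-0.15,-1.5,0],
    [0.3,-0.1,-0.15,-1.5,0]
  ]
}}

```text
clock: 6.15
tool_pos: [0.4438, 0.2465, 0.0273]
orientation: [-0.0, 0.747, 0.665, -0.0]
ft_force: [-0.0, -0.6, 0.1]
grip_width: 0.38
gripper_force: 39.9
```

{"name": "send_rows", "arguments": {
  "moves": [
    [0.3,0,0,-0.08,0],
    [0.3,0,0,-0.08,0],
    [0.5,0,0,-0.08,0],
    [0.52,0,0,-0.08,0],
    [0.52,0,0,-0.08,0],
    [0.52,0,0,1,0],
    [0.52,0,0,3,0],
    [0.52,0,0,7,0],
    [0.52,0,0,11,0],
    [0.52,0,0,14,0]
  ]
}}

```text
clock: 7.15
tool_pos: [0.4445, 0.2468, 0.1709]
orientation: [0.0, 0.747, 0.665, 0.001]
ft_force: [0.4, 0.7, -0.6]
grip_width: 0.521
gripper_force: 0.0
```

{"name": "send_rows", "arguments": {
  "moves": [
    [0,4,-5,0,0],
    [0,8,-10,0,0],
    [0,12,-14,0,0],
    [0,14,-14,0,0],
    [0,14,-14,0,0],
    [0,14,-14,0,0]
  ]
}}

```text
clock: 7.75
tool_pos: [0.5845, 0.1057, 0.1682]
orientation: [-0.0, 0.748, 0.664, 0.0]
ft_force: [0.3, 0.1, -0.3]
grip_width: -0.001
gripper_force: 0.0
```

Run:
```python
from h import *
s=robot.read_state();q=s["orientation"];print(s["clock"],s["tool_pos"],s["ft_force"],s["grip_width"],2*np.arctan2(q[2],q[1])-np.pi/2)
p,d=robot.snapshot("top");P=cloud("top",d);X,Y,Z=P[...,0],P[...,1],P[...,2]
cv2.imwrite("pics/t3.png",cv2.resize(p[180:270,90:220],None,fx=6,fy=6,interpolation=cv2.INTER_CUBIC))
c,sn=np.cos(-.117),np.sin(-.117);x=(X-.444)*c+(Y-.2464)*sn;y=-(X-.444)*sn+(Y-.2464)*c
m=(Z>.0185)&(Z<.03)&(abs(x)<.03)&(abs(y)<.05)
print(m.sum(),np.median(Z[m]));r=cv2.minAreaRect(np.stack([x[m],y[m]],1).astype(np.float32)*1000);print(r)
```

```text
7.75 [0.58447912 0.10567044 0.16824453] [ 0.33325345  0.08324119 -0.33184058] -0.0007774786065645713 -0.11907513137216696
0 nan
((0.0, 0.0), (0.0, 0.0), 0.0)
  return _methods._mean(a, axis=axis, dtype=dtype,
  ret = ret.dtype.type(ret / rcount)
```

View pics/t3.png

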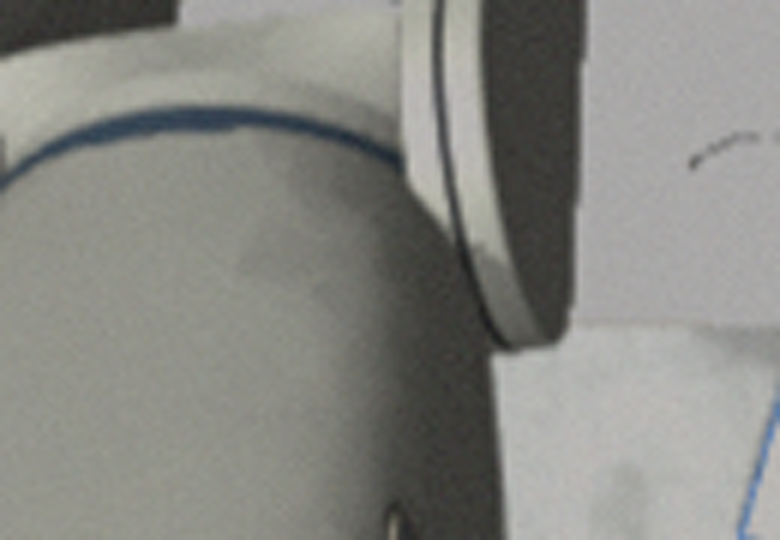

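The arm hides the fixture in this view. Stepping aside briefly to check the placing.

{"name": "send_rows", "arguments": {
  "moves": [
    [0,0,-20,0,0],
    [0,0,-20,0,0],
    [0,0,-20,0,0],
    [0,0,-20,0,0],
    [0,0,-20,0,0]
  ]
}}

```text
clock: 8.3
tool_pos: [0.583, -0.0971, 0.1683]
orientation: [0.0, 0.748, 0.663, -0.0]
ft_force: [0.0, 0.7, 0.3]
grip_width: -0.001
gripper_force: 0.0
```

```bash
cat > chk.py <<'E'
from h import *
s=robot.read_state();print(s["clock"],s["tool_pos"],s["ft_force"])
p,d=robot.snapshot("top");P=cloud("top",d);X,Y,Z=P[...,0],P[...,1],P[...,2]
cv2.imwrite("pics/t4.png",cv2.resize(p[180:270,90:190],None,fx=6,fy=6,interpolation=cv2.INTER_CUBIC))
c,sn=np.cos(-.117),np.sin(-.117);x=(X-.444)*c+(Y-.2464)*sn;y=-(X-.444)*sn+(Y-.2464)*c
m=(Z>.0205)&(Z<.03)&(abs(x)<.03)&(abs(y)<.055)
print(m.sum(),np.median(Z[m]) if m.any() else 0);print(cv2.minAreaRect(np.stack([x[m],y[m]],1).astype(np.float32)*1000))
h=cv2.cvtColor(p,cv2.COLOR_BGR2HSV)
o=(abs(x-.07)<.1)&(abs(y)<.05)&(h[...,0]<18)&(h[...,1]>150)&(Z>.03)
q=np.stack([x[o],y[o],Z[o]],1)*1000;print(len(q),q.mean(0).round(1),q.min(0).round(1),q.max(0).round(1))
xc,zc=q[:,0].mean(),q[:,2].mean();u,S,V=np.linalg.svd(q-q.mean(0),full_matrices=False);n=V[2];print("normal",n.round(3))
E
python3 chk.py
```

```text
8.3 [ 0.58304845 -0.09714663  0.16826137] [0.01481994 0.73482212 0.34684946]
479 0.023826927808987097
((0.3032188415527344, -1.2285423278808594), (98.13860321044922, 47.555049896240234), 89.26009368896484)
223 [93.6 -0.8 58.7] [ 72.6 -14.7  33.2] [118.8  15.1  90.7]
normal [ 0.763  0.003 -0.647]
```

View pics/t4.png

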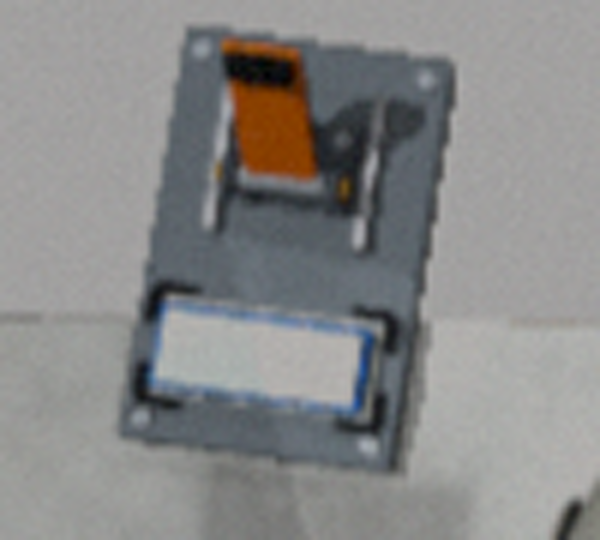

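The mailer lies flat in the bed inside the four guides (crop (160,310)-(375,410)), and the flap is still open. Going behind the flap.

{"name": "send_rows", "arguments": {
  "moves": [
    [0,2.5,32.4,0,0],
    [0,2.5,32.4,0,0],
    [0,2.5,32.4,0,0],
    [0,2.5,32.4,0,0],
    [0,2.5,32.4,0,0],
    [0,2.5,32.4,0,0],
    [0,2.5,32.4,0,0],
    [0,2.5,32.4,-4,0],
    [0,2.5,32.4,-8,0],
    [0,2.5,32.4,-9.2,0]
  ]
}}

```text
clock: 9.35
tool_pos: [0.6045, 0.2321, 0.0721]
orientation: [-0.002, 0.746, 0.666, -0.003]
ft_force: [-1.3, 0.1, -0.2]
grip_width: 0.001
gripper_force: 0.0
```

{"name": "send_rows", "arguments": {
  "moves": [
    [0,0,0,0,0],
    [0,0,0,0,0]
  ]
}}

```text
clock: 9.55
tool_pos: [0.6093, 0.2315, 0.0771]
orientation: [0.0, 0.747, 0.665, 0.001]
ft_force: [0.4, -0.5, 0.3]
grip_width: 0.003
gripper_force: 0.0
```

{"name": "send_rows", "arguments": {
  "moves": [
    [0,-0.6,-0.38,0,0],
    [0,-1.2,-0.3,0,0],
    [0,-1.8,-0.24,0,0],
    [0,-2.2,-0.2,0,0],
    [0,-2.2,-0.2,0,0]
  ]
}}

```text
clock: 10.05
tool_pos: [0.5864, 0.2286, 0.0762]
orientation: [-0.0, 0.747, 0.665, -0.0]
ft_force: [0.2, 0.3, 0.2]
grip_width: 0.0
gripper_force: 0.0
```

{"name": "send_rows", "arguments": {
  "moves": [
    [0,-0.2,0.02,0,0],
    [0,-0.4,0.05,0,0],
    [0,-0.4,0.05,0,0]
  ]
}}

```text
clock: 10.35
tool_pos: [0.5828, 0.2291, 0.0757]
orientation: [-0.0, 0.747, 0.665, -0.0]
ft_force: [-0.5, -0.0, -0.1]
grip_width: 0.001
gripper_force: 0.0
```

{"name": "send_rows", "arguments": {
  "moves": [
    [0,-0.2,0.02,0,0],
    [0,-0.4,0.05,0,0],
    [0,-0.4,0.05,0,0]
  ]
}}

```text
clock: 10.65
tool_pos: [0.5787, 0.2296, 0.0757]
orientation: [-0.0, 0.747, 0.665, -0.0]
ft_force: [-1.1, -0.4, 1.1]
grip_width: -0.002
gripper_force: 0.0
```

{"name": "send_rows", "arguments": {
  "moves": [
    [0,-0.2,0.02,0,0],
    [0,-0.4,0.05,0,0],
    [0,-0.4,0.05,0,0]
  ]
}}

```text
clock: 10.95
tool_pos: [0.5765, 0.2302, 0.0766]
orientation: [0.001, 0.747, 0.665, 0.001]
ft_force: [3.6, -1.5, 0.8]
grip_width: -0.005
gripper_force: 2.3
```

{"name": "send_rows", "arguments": {
  "moves": [
    [0,-0.6,0.07,0,0],
    [0,-1.2,0.14,0,0],
    [0,-1.8,0.21,0,0],
    [0,-2.4,0.28,0,0],
    [0,-2.4,0.28,0,0]
  ]
}}

```text
clock: 11.45
tool_pos: [0.5503, 0.233, 0.0759]
orientation: [-0.0, 0.747, 0.665, -0.0]
ft_force: [1.8, -0.2, 1.3]
grip_width: 0.0
gripper_force: 0.9
```

{"name": "send_rows", "arguments": {
  "moves": [
    [0,-0.5,0.06,0,0],
    [0,-1.0,0.12,0,0],
    [0,-1.5,0.18,0,0],
    [0,-2.0,0.23,0,0],
    [0,-2.0,0.23,0,0]
  ]
}}

```text
clock: 11.95
tool_pos: [0.5297, 0.2351, 0.0755]
orientation: [-0.0, 0.747, 0.665, -0.001]
ft_force: [1.0, -1.4, -0.4]
grip_width: 0.001
gripper_force: 0.3
```

{"name": "send_rows", "arguments": {
  "moves": [
    [0,-0.3,0.03,0,0],
    [0,-0.5,0.06,0,0],
    [0,-0.5,0.06,0,0]
  ]
}}

```text
clock: 12.25
tool_pos: [0.5256, 0.2357, 0.0757]
orientation: [-0.0, 0.747, 0.665, -0.0]
ft_force: [-0.0, -0.7, -0.2]
grip_width: -0.001
gripper_force: 0.2
```

{"name": "send_rows", "arguments": {
  "moves": [
    [0,-0.2,0.02,0,0],
    [0,-0.2,0.02,0,0]
  ]
}}

```text
clock: 12.45
tool_pos: [0.5238, 0.236, 0.0758]
orientation: [-0.0, 0.747, 0.665, -0.0]
ft_force: [-0.3, 0.2, -0.7]
grip_width: 0.0
gripper_force: 0.1
```

{"name": "send_rows", "arguments": {
  "moves": [
    [0,-0.2,0.02,0,0],
    [0,-0.2,0.02,0,0]
  ]
}}

```text
clock: 12.65
tool_pos: [0.5217, 0.2362, 0.0758]
orientation: [-0.0, 0.747, 0.665, -0.0]
ft_force: [0.0, 0.2, 0.2]
grip_width: 0.002
gripper_force: 0.0
```

Run:
```python
from h import *
s=robot.read_state();print(s["clock"],s["tool_pos"],s["ft_force"],s["gripper_force"])
p,d=robot.snapshot("scene");h=cv2.cvtColor(p,cv2.COLOR_BGR2HSV);P=cloud("scene",d)
c,sn=np.cos(-.117),np.sin(-.117);X,Y,Z=P[...,0],P[...,1],P[...,2]
x=(X-.444)*c+(Y-.2464)*sn;y=-(X-.444)*sn+(Y-.2464)*c
o=(abs(x-.05)<.1)&(abs(y)<.05)&(h[...,0]<18)&(h[...,1]>150)&(Z>.025)
q=np.stack([x[o],y[o],Z[o]],1)*1000;print(len(q))
for a in range(25,110,10):
    k=(q[:,2]>=a)&(q[:,2]<a+10)
    if k.any():print(a,k.sum(),q[k].mean(0).round(1))
```

```text
12.65 [0.52172957 0.23619138 0.07578153] [0.00140333 0.20878317 0.197623  ] 0.00035181164093955886
116
35 16 [65.6 -2.5 40.4]
45 18 [63.3 -1.7 50.6]
55 14 [62.  -4.  59.9]
65 22 [59.9 -2.8 69.9]
75 16 [58.6 -6.5 79.4]
85 16 [ 55.6 -11.6  89.1]
95 14 [55.7 -4.1 99.3]
```

{"name": "send_rows", "arguments": {
  "moves": [
    [0,-0.2,0.02,0,0],
    [0,-0.35,0.04,0,0],
    [0,-0.35,0.04,0,0]
  ]
}}

```text
clock: 13.0
tool_pos: [0.5182, 0.2366, 0.0758]
orientation: [-0.0, 0.747, 0.665, -0.0]
ft_force: [-0.1, 0.2, 1.0]
grip_width: 0.004
gripper_force: 0.0
```

```bash
cat > fl.py <<'E'
from h import *
s=robot.read_state();print(s["clock"],s["tool_pos"],s["ft_force"],s["gripper_force"])
p,d=robot.snapshot("scene");h=cv2.cvtColor(p,cv2.COLOR_BGR2HSV);P=cloud("scene",d)
c,sn=np.cos(-.117),np.sin(-.117);X,Y,Z=P[...,0],P[...,1],P[...,2]
x=(X-.444)*c+(Y-.2464)*sn;y=-(X-.444)*sn+(Y-.2464)*c
o=(abs(x-.05)<.1)&(abs(y)<.05)&(h[...,0]<18)&(h[...,1]>150)&(Z>.025)
q=np.stack([x[o],y[o],Z[o]],1)*1000;print(len(q),q.mean(0).round(1),q.min(0).round(1),q.max(0).round(1))
for a in range(25,110,10):
    k=(q[:,2]>=a)&(q[:,2]<a+10)
    if k.any():print(a,k.sum(),q[k].mean(0).round(1))
E
python3 fl.py
```

```text
13.0 [0.51819567 0.23661009 0.07579609] [-0.06390991  0.24065955  0.97238239] 0.0
104 [56.  -5.6 68. ] [ 43.7 -19.   35.8] [68.1 12.8 99.3]
35 15 [64.2 -3.  40.3]
45 14 [61.  -4.1 50.2]
55 17 [57.7 -4.8 60.1]
65 18 [54.9 -3.9 70.1]
75 17 [53.  -7.9 79.3]
85 13 [ 51.8 -10.7  88.8]
95 10 [46.4 -5.3 97.6]
```

It is past the snap point (about 1.03 rad) and no longer loads the finger. Withdrawing backwards.

{"name": "send_rows", "arguments": {
  "moves": [
    [0,2,-0.23,0,0],
    [0,4.5,-0.5,0,0],
    [0,6,-0.7,2,0],
    [0,6,-0.7,5,0],
    [0,6,-0.7,7,0],
    [0,6,-0.7,7,0]
  ]
}}

```text
clock: 13.65
tool_pos: [0.5805, 0.2302, 0.1488]
orientation: [0.001, 0.747, 0.664, 0.003]
ft_force: [0.9, -0.3, 1.3]
grip_width: 0.003
gripper_force: 0.0
```

```bash
python3 fl.py
```

```text
13.65 [0.58052088 0.23022772 0.14876865] [ 0.92565733 -0.29134402  1.29766741] 0.0
107 [30.2 -2.4 34.3] [ -2.6 -20.3  26.3] [102.   16.  286.3]
25 106 [29.5 -2.5 32. ]
```

{"name": "send_rows", "arguments": {
  "moves": [
    [0,0,0,0,0],
    [0,0,0,0,0],
    [0,0,0,0,0],
    [0,0,0,0,0],
    [0,0,0,0,0],
    [0,0,0,0,0],
    [0,0,0,0,0],
    [0,0,0,0,0],
    [0,0,0,0,0],
    [0,0,0,0,0]
  ]
}}

```text
clock: 14.7
tool_pos: [0.5786, 0.2296, 0.1459]
orientation: [0.0, 0.747, 0.665, 0.0]
ft_force: [-1.0, 0.1, 0.2]
grip_width: -0.0
gripper_force: 0.0
```

```bash
python3 fl.py
```

```text
14.7 [0.57858192 0.2296325  0.14589748] [-1.0469843   0.09204918  0.17408589] 0.0
107 [28.8 -2.4 31.8] [ -3.  -18.1  27.1] [65.1 17.  34.6]
25 107 [28.8 -2.4 31.8]
```

The flap is shut. Moving above its pad to press.

{"name": "send_rows", "arguments": {
  "moves": [
    [0,-4.3,0.5,0,0],
    [0,-8.6,1.1,0,0],
    [0,-12.9,1.6,0,0],
    [0,-12.9,1.6,-4,0],
    [0,-12.9,1.6,-7,0],
    [0,-12.9,1.6,-8.5,0],
    [0,-12.9,1.6,-9.2,0],
    [0,-12.9,1.6,-9.2,0],
    [0,-12.9,1.6,-9.2,0]
  ]
}}

```text
clock: 15.65
tool_pos: [0.4501, 0.2458, 0.0544]
orientation: [0.0, 0.747, 0.665, 0.0]
ft_force: [-0.2, 0.4, -0.1]
grip_width: -0.002
gripper_force: 0.0
```

{"name": "send_rows", "arguments": {
  "moves": [
    [0,0,0,-0.2,0],
    [0,0,0,-0.4,0],
    [0,0,0,-0.4,0]
  ]
}}

```text
clock: 15.95
tool_pos: [0.4497, 0.2456, 0.0501]
orientation: [0.0, 0.747, 0.665, 0.0]
ft_force: [0.1, 0.0, 0.4]
grip_width: -0.001
gripper_force: 0.0
```

{"name": "send_rows", "arguments": {
  "moves": [
    [0,0,0,-0.1,0],
    [0,0,0,-0.2,0],
    [0,0,0,-0.2,0]
  ]
}}

```text
clock: 16.25
tool_pos: [0.4495, 0.2456, 0.0478]
orientation: [-0.0, 0.747, 0.665, -0.0]
ft_force: [-0.6, -0.5, 0.5]
grip_width: 0.001
gripper_force: 0.0
```

{"name": "send_rows", "arguments": {
  "moves": [
    [0,0,0,-0.1,0],
    [0,0,0,-0.1,0]
  ]
}}

```text
clock: 16.45
tool_pos: [0.4495, 0.2456, 0.0467]
orientation: [-0.0, 0.747, 0.665, -0.0]
ft_force: [0.3, -0.6, -0.4]
grip_width: 0.005
gripper_force: 0.0
```

{"name": "send_rows", "arguments": {
  "moves": [
    [0,0,0,-0.1,0],
    [0,0,0,-0.1,0]
  ]
}}

```text
clock: 16.65
tool_pos: [0.4495, 0.2456, 0.0457]
orientation: [-0.0, 0.747, 0.665, -0.0]
ft_force: [1.2, 0.1, 0.4]
grip_width: -0.002
gripper_force: 0.0
```

{"name": "send_rows", "arguments": {
  "moves": [
    [0,0,0,-0.05,0],
    [0,0,0,-0.05,0]
  ]
}}

```text
clock: 16.85
tool_pos: [0.4495, 0.2456, 0.0453]
orientation: [-0.0, 0.747, 0.665, -0.0]
ft_force: [-0.4, -0.7, -0.8]
grip_width: 0.0
gripper_force: 0.0
```

{"name": "send_rows", "arguments": {
  "moves": [
    [0,0,0,-0.05,0],
    [0,0,0,-0.05,0]
  ]
}}

```text
clock: 17.05
tool_pos: [0.4495, 0.2456, 0.0448]
orientation: [-0.0, 0.747, 0.665, -0.0]
ft_force: [0.1, 0.3, 0.1]
grip_width: -0.002
gripper_force: 0.0
```

{"name": "send_rows", "arguments": {
  "moves": [
    [0,0,0,-0.05,0],
    [0,0,0,-0.05,0]
  ]
}}

```text
clock: 17.25
tool_pos: [0.4495, 0.2456, 0.0443]
orientation: [-0.0, 0.747, 0.665, -0.0]
ft_force: [-0.1, -0.3, -0.9]
grip_width: 0.001
gripper_force: 0.0
```

{"name": "send_rows", "arguments": {
  "moves": [
    [0,0,0,-0.05,0],
    [0,0,0,-0.05,0]
  ]
}}

```text
clock: 17.45
tool_pos: [0.4495, 0.2456, 0.0438]
orientation: [-0.0, 0.747, 0.665, -0.0]
ft_force: [0.0, -0.2, 0.1]
grip_width: -0.0
gripper_force: 0.0
```

{"name": "send_rows", "arguments": {
  "moves": [
    [0,0,0,-0.05,0],
    [0,0,0,-0.05,0]
  ]
}}

```text
clock: 17.65
tool_pos: [0.4495, 0.2456, 0.0433]
orientation: [-0.0, 0.747, 0.665, -0.0]
ft_force: [-0.5, 0.7, 0.4]
grip_width: -0.004
gripper_force: 0.0
```

{"name": "send_rows", "arguments": {
  "moves": [
    [0,0,0,-0.05,0],
    [0,0,0,-0.05,0]
  ]
}}

```text
clock: 17.85
tool_pos: [0.4496, 0.2456, 0.0428]
orientation: [0.0, 0.747, 0.665, 0.0]
ft_force: [0.7, 0.1, 0.1]
grip_width: 0.002
gripper_force: 0.0
```

{"name": "send_rows", "arguments": {
  "moves": [
    [0,0,0,-0.05,0],
    [0,0,0,-0.05,0]
  ]
}}

```text
clock: 18.05
tool_pos: [0.4496, 0.2456, 0.0427]
orientation: [-0.0, 0.747, 0.665, 0.0]
ft_force: [-1.5, -0.8, 5.8]
grip_width: -0.003
gripper_force: 2.9
```

{"name": "send_rows", "arguments": {
  "moves": [
    [0,0,0,-0.015,0],
    [0,0,0,-0.015,0]
  ]
}}

```text
clock: 18.25
tool_pos: [0.4496, 0.2456, 0.0427]
orientation: [0.0, 0.747, 0.665, 0.0]
ft_force: [-1.8, -1.7, 8.0]
grip_width: 0.001
gripper_force: 3.8
```

{"name": "send_rows", "arguments": {
  "moves": [
    [0,0,0,0,0],
    [0,0,0,0,0],
    [0,0,0,0,0],
    [0,0,0,0,0],
    [0,0,0,0,0],
    [0,0,0,0,0]
  ]
}}

```text
clock: 18.85
tool_pos: [0.4496, 0.2457, 0.0427]
orientation: [0.0, 0.747, 0.665, 0.0]
ft_force: [-1.6, 0.0, 8.5]
grip_width: -0.001
gripper_force: 3.8
```

{"name": "send_rows", "arguments": {
  "moves": [
    [0,0,0,0,0],
    [0,0,0,0,0],
    [0,0,0,0,0],
    [0,0,0,0,0],
    [0,0,0,0,0],
    [0,0,0,0,0]
  ]
}}

```text
clock: 19.45
tool_pos: [0.4496, 0.2456, 0.0427]
orientation: [0.0, 0.747, 0.665, 0.0]
ft_force: [-1.9, -0.5, 8.0]
grip_width: 0.002
gripper_force: 3.8
```

{"name": "send_rows", "arguments": {
  "moves": [
    [0,0,0,0.5,0],
    [0,0,0,2,0],
    [0,0,0,6,0],
    [0,0,0,10,0],
    [0,5,-5,12,0],
    [0,10,-10,12,0],
    [0,10,-15,12,0],
    [0,10,-20,12,0],
    [0,10,-25,12,0],
    [0,10,-30,12,0]
  ]
}}

```text
clock: 20.45
tool_pos: [0.5488, -0.0216, 0.1624]
orientation: [0.0, 0.747, 0.665, 0.0]
ft_force: [-0.0, -0.5, 0.1]
grip_width: 0.001
gripper_force: 0.0
```

{"name": "send_rows", "arguments": {
  "moves": [
    [0,0,-5,0,0],
    [0,0,-5,0,0],
    [0,0,-5,0,0],
    [0,0,-5,0,0]
  ]
}}

```text
clock: 20.85
tool_pos: [0.5485, -0.0689, 0.1621]
orientation: [-0.0, 0.747, 0.665, -0.0]
ft_force: [-0.3, 0.5, 0.1]
grip_width: 0.002
gripper_force: 0.0
```

```bash
python3 fl.py
python3 - <<'E'
from h import *
a,_=robot.snapshot("top");b=a[180:270,90:190]
cv2.imwrite("pics/t5.png",cv2.resize(b,None,fx=6,fy=6,interpolation=cv2.INTER_CUBIC))
E
```

```text
20.85 [ 0.54847459 -0.06892189  0.16207541] [-0.33560685  0.53821771  0.10769378] 0.0
107 [29.5 -2.2 31.8] [ -2.5 -18.2  26.6] [66.2 17.3 35. ]
25 106 [29.3 -2.  31.8]
35 1 [ 45.2 -16.   35. ]
```

View pics/t5.png

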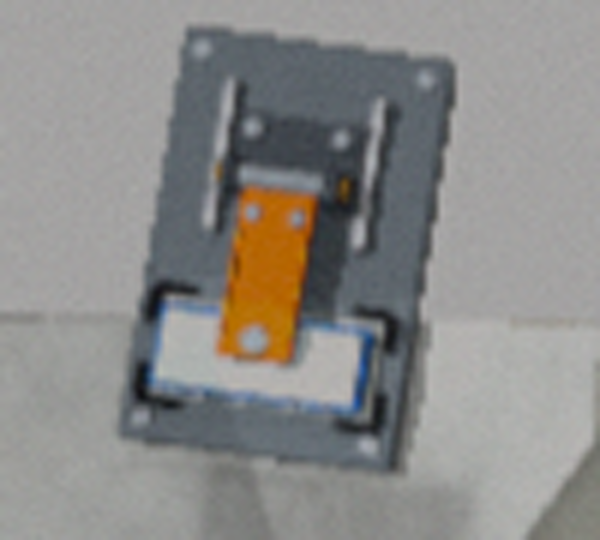

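The flap is shut on the mailer (its end at crop (257,345)), the mailer is still between the guides, and the hand is clear.

```bash
python3 -c "
from station import robot
print(robot.job_done())"
```

```text
the job is handed in; nothing more can be done
None
```

The job is handed in: the mailer lies flat between the guides, the flap was tipped just past its snap point and sprang shut on its own, its pad was pressed at about 8 N for a little over a second, and the hand is clear.

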